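# Clamp a serving board's handle back on with a one-hand bar clamp

### The arm

A 7-joint arm with a two-finger parallel gripper is mounted at the origin on a cart in front of the work surface, level with it; the furniture and walls round the work are solid. World frame = base frame: x ahead of the robot, y to its left, z up, the work surface at z = 0. Lengths are in m, angles in rad, forces in N, time in s.
With the tool pointing down it reaches from about 0.425 to 0.95 m from the base axis. Payload 4.7 kg.
Tool frame: the origin (TCP) lies between the finger pads; the fingertips stand 25 mm ahead of it and the grasp point (between the pads) lies 6 mm ahead of it; z points along the fingers, y is the line along which they close (so a half turn about z gives the same grasp; the last joint's range is limited). The gripper opens to 85 mm and grips with 20 to 120 N. Pads are 22 mm wide; open, the fingers measure 114 mm over their backs; the gripper's body (76 mm by 85 mm) begins 54 mm behind the grasp point. The pads swing forward as they close: fully open they stand 13 mm farther back than shut.
Start: joints at [-1.359, 0.469, -0.049, 1.532, 0.024, 1.141, -0.082], TCP at [0.161, 0.656, 0.256] pointing down, gripper open.
Joint ranges: [-2.59, 2.59], [-0.33, 1.99], [-1.39, 1.29], [0.1, 2.45], [-1.04, 4.18], [0.21, 1.99], [-2.66, 2.66]. Speed limits (rad/s): [2.57, 2.57, 3.14, 3.14, 3.14, 3.14, 3.14].

### API

Orientations are given as a 3x3 rotation matrix whose columns are the frame's x, y, z axes.
In Python, from rig import * gives the robot as it stands. Calls block until the motion is done:
- movep(position, orientation): joint-space move of the TCP to a pose.
- move_l(position, attitude=None, feed=0.15, until_force=None): straight line of the TCP; attitude=None keeps the orientation; feed is the mean speed in m/s. With until_force (N) it stops when the force on the tool has changed by that much, and returns True; else False.
- move_joints(angles): joint-space move.
- command_gripper(opening, newtons=None): finger opening in m; newtons is the grip in N (None keeps the last); returns when the fingers have stopped.
- sleep(seconds).
- inverse_kinematics(position, orientation): joint angles nearest the present ones, or None.
- sense(): the state.
- camera(name): name is "side" or "top" or "wrist"; returns (picture, depth): 384x512x3 uint8, red, green, blue; 384x512 float32, m along the optical axis (not along the pixel's ray), 0 where there is no reading.
- camera_params(name): a dict with "K" (3x3 intrinsics, pixels), "dist" ([k1, k2, p1, p2, k3] as OpenCV has them; the pictures are not rectified), "position" and "rotation" of the camera in the world; the wrist camera has in their place "tool_from_camera" (4x4, takes a point from camera to tool coordinates, whose origin is the TCP and whose axes are the flange's). Camera axes: x right, y down, z forward; pixel columns grow to the right and rows downward; lengths in m; the calibration is good to about 2 mm. A picture is of the moment at which its call begins: read the wrist's pose just before it. camera_params takes no time and is no camera call.
A pose or a line that the arm cannot do raises Unreachable and nothing moves.
- finish_job(): hands the job in; it is judged then, once.
The state is a dict: "time_s": time; "joint_pos": joint angles; "qd": joint speeds; "joint_efforts": joint torques, N m; "position": TCP position; "tcp_rot": TCP orientation; "wrist_force": force on the tool from outside, world axes, zero at the start; "ft_torque": the same for the moment, N m; "finger_gap": finger opening in m; "gripper_force": force on a finger pad.
Only numpy, scipy, OpenCV 4.12 (cv2) and the standard library are available. Lean on these libraries where they do the work, as an engineer would, in place of code of your own. Each camera call takes 0.05 s, during which the arm holds its last target. There are 200 camera calls.

### The job

The small wooden serving board lying between the jaws of the one-hand bar clamp has lost its handle, and the joint has just been glued: pick up the loose handle and slip its tongue into the slot in the end of the board, flat on the worktop. Then squeeze and let go the clamp's trigger, again and again, until its jaw has come up against the handle and pressed it fully home; draw the jaw up with the trigger only, never by pushing the bar or the jaw. Finish still holding the trigger squeezed, without letting go at the end, firmly enough that the joint stays pressed tight while the glue takes (about 30 N at the jaw) but without crushing the soft wood (never over 100 N), and leave the things standing round about where they are.

Things in the scene. Friction and masses are not known exactly. Their poses are not given: they have to be found in the camera images.
- clamp: One-hand bar clamp lying on its side; it does not shift. Origin on the worktop under the bar, in the head; +y along the bar from head to sliding jaw, jaws reach to +x, grip and trigger to -x. Black head: x -36..52, y -29..27, 50 mm high. Head jaw: x 38..112, 34 high; pad face y +30, x 70..110, z 2..22. Grip: x -36..-105, y -30..-16, z 9..43; grey trigger on its +y side, z 14..38 mm.
- grip_back (a point): Point on the rear (-y) face of the fixed grip where one finger goes: clamp x -66, y -30, z 26 mm. At this x the trigger's front face is 45 mm further to +y when let go and 26 mm when fully squeezed; open beside both.
- trigger_front (a point): Point on the front (+y) face of the trigger where the other finger goes, 106 mm from its pivot; it travels 19.5 mm towards the grip. Moves with the trigger.
- trigger (a joint): Sprung trigger: 0 let go, 0.184 rad squeezed fully (stop). Takes 3 to 4 N at the finger point, 6 to 8 N while it draws the bar; springs back when let go. Jaw force on the handle: about twice the force on the trigger, less 2 to 12 N (15 N on it is plenty). The trigger stalls once the jaw is tight; if it reaches its stop first, let it out fully and squeeze again.
- bar (a joint): Toothed bar with the sliding jaw: travel in m, 0 fully open, growing as the jaw is drawn towards the head (-y of the clamp). A full squeeze draws it one tooth, 6 mm; let the trigger out fully for the pawl to click back. A stroke begins with some idle travel. A brake (5 N) holds the bar where it is left. Bar 8 mm wide at the clamp's x = 0, z 14..34 mm.
- jaw_face (a point): Middle of the pad face of the sliding jaw (faces -y of the clamp), at the clamp's x 90, z 10 mm; pad 40 wide, jaw 34 high, out to x 112, its block at the bar 46 high. At the start 30 to 40 mm from where the handle's end will be when home.
- board: Serving board, 140 (x) x 150 (y) x 20 mm, wood, loose, 0.3 kg, lying between the jaws, up to 4 mm from the head jaw's pad. Origin at the middle of its underside. In the middle of its +y end (y = +75 mm) is a slot 30 mm wide in x, z 5 to 15 mm, 15 mm deep.
- handle: The loose handle, 36 (x) x 90 (y) x 20 mm, wood, 0.07 kg, lying flat. Origin at the middle of the underside of the 90 mm block. From its -y end sticks a tongue 26 wide, 6 thick (z 7..13), 12 mm long, its last 4 mm narrowed to 21. A 12 mm hanging hole near its other end. Fully home: origin 120 mm from the board's along the board's +y, both +y the same way.
- tape_roll: Roll of tape lying flat, 96 mm across, 25 mm high; leave it alone.
- jam_jar: Jar with a lid, 62 x 63 x 85 mm; leave it alone.
- pencil: Pencil, 136 mm long, 7 mm thick; leave it alone.
- salt_shaker: Salt shaker, 44 x 44 x 90 mm; leave it alone.
- tin: Food tin, 75 mm across, 58 mm high; leave it alone.
- tea_carton: Small yellow carton standing up, 59 x 112 x 74 mm; leave it alone.

How it is judged:
By the outcome, as a careful person would: the job done as asked, in the order asked, and still so for the second after the job is handed in, while the arm keeps its last pose, push and grip.
It also fails if it takes over 72 s, if anything falls off the work surface, if the arm or the gripper's body presses on something with over 40 N, if the wrist force passes 120 N, or if a joint passes its speed limit or range.

## Working session

There is one attempt and no reset: what is moved stays moved. The work goes in short steps, each a Python script; the robot and the scene stay as the last script left them, time stands still between calls to the robot, and variables do not carry over. Pictures are saved under pics/ and viewed, at most 10 in all, crops included, and the job is handed in when it is done.

```bash
mkdir -p pics; ls
python3 - <<'E'
from rig import *
import cv2,numpy as np
for n in("top","side"):
    p,d=camera(n); cv2.imwrite(f"pics/{n}0.png",p[:,:,::-1]); np.savez(f"{n}0.npz",p=p,d=d)
    c=camera_params(n); print(n,c)
print(sense())
print(camera_params("wrist"))
E
```

```text
pics
top {'K': array([[403.30830133,   0.        , 255.87689124],
       [  0.        , 403.30830133, 189.98591003],
       [  0.        ,   0.        ,   1.        ]]), 'dist': array([-0.04187869,  0.        ,  0.        ,  0.        ,  0.        ]), 'position': array([0.4153083 , 0.01648951, 1.47911517]), 'rotation': array([[-0.03070414, -0.99259814,  0.11749973],
       [-0.99927893,  0.03311054,  0.01858265],
       [-0.02233558, -0.11684444, -0.99289904]])}
side {'K': array([[471.35145413,   0.        , 248.69427663],
       [  0.        , 471.35145413, 189.77970773],
       [  0.        ,   0.        ,   1.        ]]), 'dist': array([-0.12115272,  0.        ,  0.        ,  0.        ,  0.        ]), 'position': array([ 0.24999092, -1.36843159,  0.82830945]), 'rotation': array([[ 9.70586319e-01, -1.15854182e-01,  2.11045033e-01],
       [-2.40752574e-01, -4.64769050e-01,  8.52072725e-01],
       [-6.28989519e-04, -8.77819764e-01, -4.78990674e-01]])}
{'time_s': 0.1, 'joint_pos': array([-1.35891165,  0.46937565, -0.04861853,  1.53355311,  0.02408975,
        1.14098285, -0.0822774
[... 605 characters left out ...]
.01001839,  0.04521099, -0.01780012]), 'gripper_force': 0.0, 'finger_gap': 0.08511171319007262}
{'K': array([[293.28040478,   0.        , 258.73856315],
       [  0.        , 293.28040478, 187.32571888],
       [  0.        ,   0.        ,   1.        ]]), 'dist': array([-0.06478587,  0.        ,  0.        ,  0.        ,  0.        ]), 'tool_from_camera': array([[ 4.40806063e-04, -9.53077296e-01, -3.02726731e-01,
         7.92063128e-02],
       [ 9.99999816e-01,  5.46624698e-04, -2.64825002e-04,
         3.37432922e-04],
       [ 4.17876604e-04, -3.02726558e-01,  9.53077361e-01,
        -1.18069128e-01],
       [ 0.00000000e+00,  0.00000000e+00,  0.00000000e+00,
         1.00000000e+00]])}
```

View pics/top0.png

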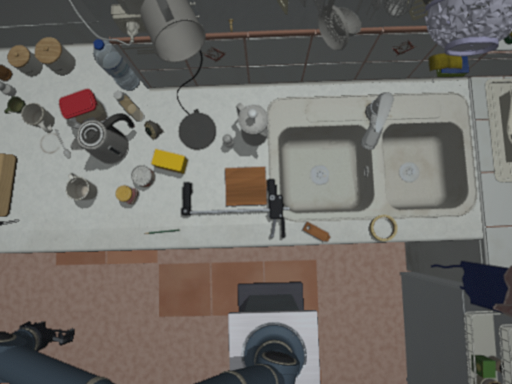

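View pics/side0.png

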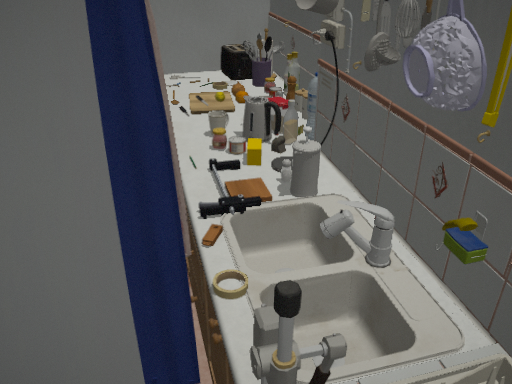

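The top view shows the clamp head at (275,200), the sliding jaw at (187,198), the board at (245,187), and the loose handle at (316,231). The tape roll is at (383,228) and the pencil at (163,232). The side view agrees. Next I'll take coarse positions and move the wrist camera over the work.

```bash
cat > h.py <<'E'
from rig import *
import cv2,numpy as np
def ray(c,R,t,uv,z):
    u=cv2.undistortPoints(np.array(uv,float).reshape(-1,1,2),c["K"],c["dist"]).reshape(-1,2)
    d=np.c_[u,np.ones(len(u))]@R.T
    return t+d*((z-t[2])/d[:,2])[:,None]
def top(uv,z):
    c=camera_params("top"); return ray(c,c["rotation"],c["position"],uv,z)
def wristpose():
    s=sense(); T=np.eye(4); T[:3,:3]=s["tcp_rot"];T[:3,3]=s["position"]
    return T@camera_params("wrist")["tool_from_camera"]
def wr(T,uv,z): return ray(camera_params("wrist"),T[:3,:3],T[:3,3],uv,z)
def snap(name):
    T=wristpose(); p,d=camera("wrist"); cv2.imwrite(f"pics/{name}.png",p[:,:,::-1]); np.savez(f"{name}.npz",p=p,d=d,T=T); return T,p,d
def down(yaw):  # tool x axis at angle yaw in the world, z down
    c,s=np.cos(yaw),np.sin(yaw); return np.array([[c,s,0],[s,-c,0],[0,0,-1.]])
E
python3 - <<'E'
from h import *
for n,uv,z in [("handle",(316,231),.02),("head",(275,200),.05),("jaw",(187,198),.04),("board",(245,187),.02),("b1",(226,169),.02),("b2",(265,168),.02),("gripend",(282,234),.04),("tape",(383,228),.025)]:
    print(n,top([uv],z).round(3))
d=np.load("top0.npz")["d"]; print(d[185,245],d[231,316],d[200,275])
for p in [(0.50,-0.12,0.33),(0.47,0.05,.33)]:
    print(inverse_kinematics(np.array(p),down(np.pi)))
E
```

```text
handle [[ 0.432 -0.168  0.02 ]]
head [[ 0.546 -0.024  0.05 ]]
jaw [[0.565 0.292 0.04 ]]
board [[0.6   0.083 0.02 ]]
b1 [[0.669 0.151 0.02 ]]
b2 [[0.668 0.008 0.02 ]]
gripend [[ 0.425 -0.044  0.04 ]]
tape [[ 0.435 -0.407  0.025]]
1.4683336 1.447969 1.4395635
[-0.62895763  0.17823489  0.91242559  1.84762819 -0.15174754  1.18820832
  1.90354879]
[-0.66439297  0.05894542  0.49897552  1.91588526 -0.03056887  1.17410183
  1.4164629 ]
```

Run:
```python
from h import *
movep(np.array([0.48,0.08,0.27]),down(np.pi)); T,p,d=snap("w1"); print(sense()["joint_pos"].round(2),T[:3,3])
movep(np.array([0.46,-0.12,0.22]),down(np.pi)); T,p,d=snap("w2"); print(sense()["joint_pos"].round(2),sense()["time_s"])
a=[cv2.imread(f"pics/{n}.png") for n in("w1","w2")]
cv2.imwrite("pics/w12.png",np.vstack(a)[:, :])
```

```text
[-0.61  0.14  0.4   1.97 -0.07  1.04  1.39] [0.40098455 0.08158797 0.38804463]
[-0.32  0.19  0.56  2.06 -0.13  0.92  1.88] 3.3833
```

View pics/w1.png

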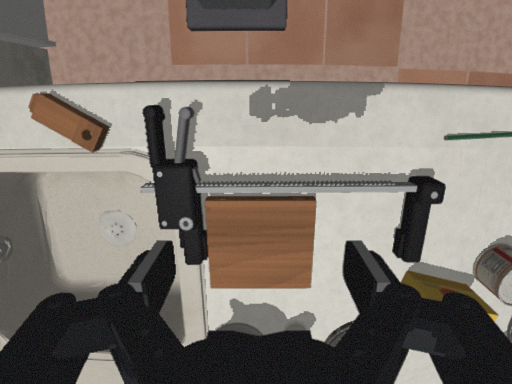

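View pics/w2.png

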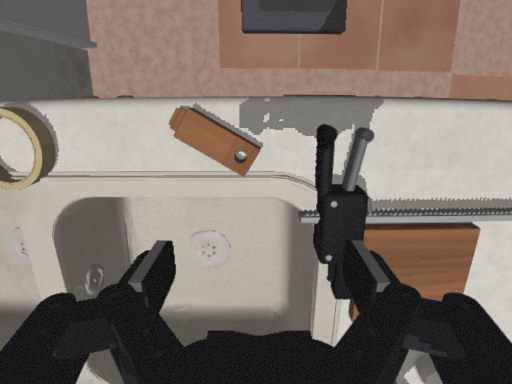

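The first wrist view shows the board's top at columns 207–316 and rows 197–288, the bar at row 188, and the sliding jaw at (413,225). The second shows the handle from the tongue at (178,118) to the hole at (240,155), so its +y only needs about 30° of rotation. Grip and trigger are at (326,160) and (357,160).

```bash
cat >> h.py <<'E'
def pts(f):  # world points of every pixel of a wrist shot
    D=np.load(f+".npz"); p,d,T=D["p"],D["d"],D["T"]; c=camera_params("wrist")
    v,u=np.mgrid[:384,:512]
    n=cv2.undistortPoints(np.stack([u,v],-1).astype(float).reshape(-1,1,2),c["K"],c["dist"]).reshape(384,512,2)
    X=np.dstack([n*d[...,None],d])@T[:3,:3].T+T[:3,3]
    return p,X,d>0
def wood(p):
    h=cv2.cvtColor(p,cv2.COLOR_RGB2HSV); return (h[...,0]<16)&(h[...,1]>110)
def rect(f,zt,box,zband=.006):
    p,X,ok=pts(f); m=wood(p)&ok&(abs(X[...,2]-zt)<zband)
    (a,b),(c,e)=box; m&=(X[...,0]>a)&(X[...,0]<b)&(X[...,1]>c)&(X[...,1]<e)
    n,L,st,_=cv2.connectedComponentsWithStats(m.astype(np.uint8)); k=1+np.argmax(st[1:,4]); m=L==k
    v,u=np.nonzero(m); T=np.load(f+".npz")["T"]
    P=wr(T,np.c_[u,v],zt)[:,:2]
    return m,P,np.median(X[m][:,2])
E
python3 - <<'E'
from h import *
for f,box in [("w1",((.5,.72),(-.02,.2))),("w1",((.35,.5),(-.3,-.06))),("w2",((.35,.5),(-.3,-.06)))]:
    m,P,z=rect(f,.02,box); r=cv2.minAreaRect((P*1000).astype(np.float32)); print(f,m.sum(),"z",z,r)
for f in("w1","w2"):
    p,X,ok=pts(f); dark=(p.max(2)<60)&ok
    for n,zr,box in [("head",(.044,.056),((.48,.62),(-.08,.05))),("sjaw",(.02,.055),((.5,.7),(.2,.36))),("grip",(.03,.055),((.4,.5),(-.1,.02)))]:
        m=(X[...,2]>zr[0])&(X[...,2]<zr[1])&ok
        (a,b),(c,e)=box; m&=(X[...,0]>a)&(X[...,0]<b)&(X[...,1]>c)&(X[...,1]<e)
        if n!="grip": m&=dark
        if m.sum()>20: Q=X[m]; print(f,n,m.sum(),np.percentile(Q,[2,50,98],0).round(4).tolist(),cv2.minAreaRect((Q[:,:2]*1000).astype(np.float32)))
E
```

```text
w1 9264 z 0.020505002025602043 ((603.9993896484375, 83.09854125976562), (139.62294006347656, 149.29949951171875), 0.129703089594841)
w1 1881 z 0.020446049632567243 ((431.1086120605469, -162.77169799804688), (94.98477935791016, 37.51832962036133), 59.13779067993164)
w2 2526 z 0.02042762957335384 ((430.65899658203125, -164.68292236328125), (90.69960021972656, 35.82625198364258), 59.25018310546875)
w1 head 2117 [[0.483, -0.0453, 0.0448], [0.518, -0.0236, 0.0474], [0.5627, -0.0011, 0.049]] ((523.8036499023438, -23.592121124267578), (85.98186492919922, 47.042354583740234), 0.4399504065513611)
w1 sjaw 1961 [[0.5035, 0.2833, 0.0214], [0.5545, 0.2933, 0.0332], [0.6203, 0.3124, 0.0472]] ((588.87646484375, 294.2176513671875), (182.75872802734375, 77.71888732910156), 12.926025390625)
w1 grip 2130 [[0.4152, -0.0517, 0.0313], [0.4656, -0.0301, 0.0416], [0.4989, 0.0023, 0.0486]] ((455.9606018066406, -26.064373016357422), (90.58436584472656, 59.64849090576172), 2.958127498626709)
w2 head 2433 [[0.4828, -0.0475, 0.0447], [0.5147, -0.028, 0.0472], [0.5623, -0.0027, 0.0487]] ((523.8723754882812, -24.71401596069336), (48.058658599853516, 85.43155670166016), 89.75084686279297)
w2 grip 2717 [[0.4146, -0.0541, 0.0312], [0.4649, -0.0338, 0.0417], [0.4989, -0.0017, 0.0485]] ((455.7290344238281, -25.514419555664062), (90.93240356445312, 59.30458068847656), 2.9933154582977295)
```

Sizes check out: the board is 139.6×149.3 at (604.0, 83.1) with yaw ≈0, and the handle is 90.7×35.8 at (430.7, −164.7) with +y at 59°. The head and grip match the clamp frame too. Next: a closer look at the handle, then the grasp, after checking which yaws are reachable.

Run:
```python
from h import *
for deg in (59.2,239.2,-120.8): print("pick",deg,[None if (q:=inverse_kinematics(np.array([.431,-.165,z]),down(np.radians(deg)))) is None else q.round(2) for z in(.12,.03)])
for deg in (90,270): print("place",deg,[None if (q:=inverse_kinematics(np.array([.604,.21,z]),down(np.radians(deg)))) is None else q.round(2) for z in(.12,.03)])
for deg in (0,180): print("trig",deg,[None if (q:=inverse_kinematics(np.array([.465,-.03,z]),down(np.radians(deg)))) is None else q.round(2) for z in(.12,.03)])
# clamp: grip/trigger/jaw edges on w2,w1
p,X,ok=pts("w2"); 
for x in (.445,.455,.465,.475):
    m=ok&(abs(X[...,0]-x)<.003)&(X[...,2]>.034)&(X[...,2]<.055)&(X[...,1]>-.12)&(X[...,1]<.05)
    y=np.sort(X[m][:,1]); g=np.argmax(np.diff(y)); print(x,"grip",y[[0,g]].round(4),"trig",y[[g+1,-1]].round(4), np.median(X[m][:,2]))
for n,zr,b in [("headjaw",(.028,.038),(-.05,.04)),("sjaw",(.028,.038),(.24,.34))]:
    p,X,ok=pts("w1"); m=ok&(X[...,2]>zr[0])&(X[...,2]<zr[1])&(X[...,0]>.575)&(X[...,0]<.63)&(X[...,1]>b[0])&(X[...,1]<b[1])
    Q=X[m]; print(n,m.sum(),np.percentile(Q,[1,50,99],0).round(4).tolist())
m=ok&(X[...,2]>.027)&(X[...,2]<.04)&(X[...,1]>.1)&(X[...,1]<.22)&(X[...,0]<.56)&(X[...,0]>.48);print("bar x",np.percentile(X[m],[2,50,98],0).round(4).tolist())
```

```text
pick 59.2 [array([-0.43,  0.42,  0.88,  2.19, -0.49,  0.73,  0.25]), array([-0.29,  0.59,  0.72,  2.24, -0.75,  0.57,  0.47])]
pick 239.2 [array([ 0.79,  0.38, -0.62,  2.13,  0.32,  0.73,  2.56]), array([ 0.47,  0.49, -0.24,  2.2 ,  0.24,  0.48,  2.64])]
pick -120.8 [array([ 0.79,  0.38, -0.62,  2.13,  0.32,  0.73,  2.56]), array([ 0.47,  0.49, -0.24,  2.2 ,  0.24,  0.48,  2.64])]
place 90 [array([-0.86,  0.63,  0.66,  1.78, -0.48,  0.9 ,  0.01]), array([-0.82,  0.76,  0.62,  1.82, -0.61,  0.77,  0.12])]
place 270 [array([-0.23,  0.56, -0.24,  1.74,  0.17,  0.86,  2.6 ]), array([-0.23,  0.68, -0.24,  1.78,  0.23,  0.71,  2.55])]
trig 0 [array([-0.85,  0.52,  1.07,  2.19, -0.65,  0.8 , -0.92]), array([-0.72,  0.69,  0.93,  2.24, -0.94,  0.68, -0.68])]
trig 180 [array([-0.41,  0.34,  0.46,  2.17, -0.23,  0.68,  1.78]), array([-0.32,  0.51,  0.36,  2.22, -0.38,  0.48,  1.92])]
0.445 grip [-0.055  -0.0402] trig [-0.0169 -0.0081] 0.03970647334391675
0.455 grip [-0.0545 -0.0412] trig [-0.019  -0.0103] 0.03987015466083749
0.465 grip [-0.0545 -0.0395] trig [-0.0204 -0.0119] 0.0402093733674983
0.475 grip [-0.0537 -0.0401] trig [-0.0226 -0.0128] 0.04003560746595475
headjaw 619 [[0.5755, -0.0217, 0.0289], [0.5999, -0.0087, 0.0332], [0.6271, 0.0031, 0.0352]]
sjaw 563 [[0.5754, 0.2856, 0.0284], [0.5985, 0.296, 0.033], [0.6231, 0.3102, 0.0348]]
bar x [[0.5088, 0.1036, 0.0279], [0.5136, 0.1584, 0.034], [0.5196, 0.2177, 0.0358]]
```

Run:
```python
from h import *
R=down(np.radians(59.2))
movep(np.array([.4307,-.1645,.10]),R)
print("f",move_l(np.array([.4307,-.1645,.029]),feed=.1,until_force=10))
command_gripper(0.0,30); s=sense(); print(s["finger_gap"],s["gripper_force"],s["position"])
move_l(s["position"]+[0,0,.13],feed=.2)
movep(np.array([.604,.0,.17]),down(np.pi/2)); snap("w3"); s=sense(); print(s["finger_gap"],s["time_s"],s["joint_pos"].round(2),s["position"])
```

```text
f False
0.03521095213014917 30.40611505508423 [ 0.43112295 -0.16458181  0.02947306]
0.03531941280503203 7.9667 [-0.6   0.53  0.74  1.83 -0.43  0.95  0.32] [ 0.60258681 -0.00277715  0.16975433]
```

View pics/w3.png

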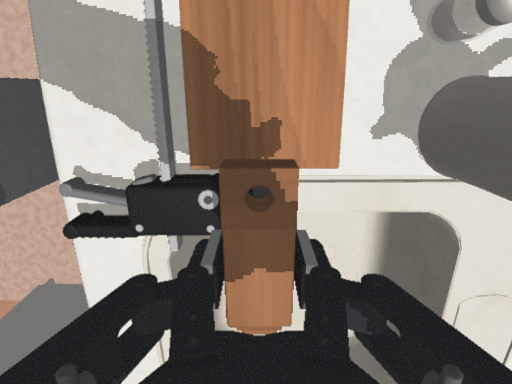

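The third wrist view shows the handle held, with its hole at (259,192) and its far end at row 162. The board lies beyond it at columns 181–348. I'll measure both in the same picture.

Run:
```python
from h import *
m,P,z=rect("w3",.02,((.5,.7),(-.02,.2)))
v,u=np.nonzero(m); sel=(v<140)
ys=P[sel]; 
for y0 in (.06,.08,.10,.12):
    q=P[abs(P[:,1]-y0)<.004][:,0]; print("board x edges",y0,q.min().round(4),q.max().round(4),((q.min()+q.max())/2).round(4))
print("board z",z,"y min",P[:,1].min())
p,X,ok=pts("w3"); w=wood(p)&ok&(X[...,2]>.13); print("handle z pct",np.percentile(X[w][:,2],[5,50,95]))
m,P,z=rect("w3",.1605,((.5,.7),(-.1,.09)))
for y0 in (.025,.03,.035,.04):
    q=P[abs(P[:,1]-y0)<.002][:,0]
    if len(q): print("handle x",y0,q.min().round(4),q.max().round(4),((q.min()+q.max())/2).round(4))
print("handle end y",np.percentile(P[:,1],[99,100]),sense()["position"],sense()["tcp_rot"].round(4).tolist())
```

```text
board x edges 0.06 0.5367 0.6746 0.6057
board x edges 0.08 0.5367 0.6747 0.6057
board x edges 0.1 0.5367 0.6744 0.6056
board x edges 0.12 0.5364 0.6747 0.6055
board z 0.02046307377543244 y min 0.0097062179407843
handle z pct [0.15293962 0.16032026 0.16128972]
handle x 0.025 0.5831 0.6185 0.6008
handle x 0.03 0.5832 0.6183 0.6008
handle x 0.035 0.583 0.6185 0.6008
handle x 0.04 0.5832 0.6184 0.6008
handle end y [0.0449257  0.04587296] [ 0.60258681 -0.00277715  0.16975433] [[0.0046, 1.0, -0.0014], [1.0, -0.0046, -0.0012], [-0.0012, -0.0014, -1.0]]
```

The wrist camera shows a lateral bias of about 2 mm: the held handle reads 1.8 mm off the TCP. So I'll set the handle down just short of the slot, look at it and the board in one picture, then regrasp and insert.

Run:
```python
from h import *
R=down(np.pi/2)
movep(np.array([.6065,.222,.12]),R)
print(move_l(np.array([.6065,.222,.0297]),feed=.1,until_force=8)); s=sense(); print(s["position"],s["wrist_force"])
command_gripper(.06); 
move_l(np.array([.6065,.222,.12]),feed=.25); s=sense(); print(s["position"])
movep(np.array([.6065,.09,.16]),R); s=sense(); print(s["position"],s["qd"].round(3)); snap("w4"); print(sense()["time_s"])
```

```text
True
[0.60528866 0.22160823 0.02944777] [-0.72468088 -0.06336841  4.07603225]
[0.6066238  0.22219693 0.12086513]
[0.60583935 0.08925542 0.15917137] [-0.031  0.014 -0.036 -0.014 -0.005  0.002 -0.001]
11.275
```

View pics/w4.png

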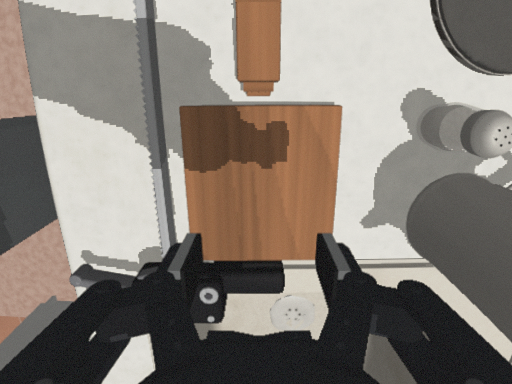

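The handle lies in front of the slot: tongue tip at (258,95), board end at row 105, centred near column 260. I'll measure the offset.

```bash
cat >> h.py <<'E'
def align(f):
    out={}
    m,P,z=rect(f,.02,((.5,.7),(0,.17)))
    B=[]
    for y0 in np.arange(.06,.156,.01):
        q=P[abs(P[:,1]-y0)<.003][:,0]; B.append((y0,(q.min()+q.max())/2,np.ptp(q)))
    B=np.array(B); kb=np.polyfit(B[:,0],B[:,1],1); 
    # board end row near its middle (|x|<50 mm)
    c=np.median(B[:,1]); q=P[abs(P[:,0]-c)<.05]; print("board x",B[:,1].round(4),"w",B[:,2].mean().round(4),"slope",kb[0].round(4),"end y",q[:,1].max().round(4))
    p,X,ok=pts(f); m,P,z=rect(f,.02,((.57,.64),(.162,.3)),.003)
    H=[]; y1=P[:,1].min()
    for y0 in np.arange(y1+.006,P[:,1].max()-.004,.006):
        q=P[abs(P[:,1]-y0)<.003][:,0]; H.append((y0,(q.min()+q.max())/2,np.ptp(q)))
    H=np.array(H); kh=np.polyfit(H[:,0],H[:,1],1)
    print("handle x",H[:,1].round(4),"w",H[:,2].mean().round(4),"slope",kh[0].round(4),"block end y",y1.round(4), "handle max y seen",P[:,1].max())
    print("x at slot: board",np.polyval(kb,.158),"handle",np.polyval(kh,.175))
E
python3 -c "
from h import *
align('w4')"
```

```text
board x [0.6058 0.606  0.6056 0.6056 0.6056 0.6057 0.6056 0.6056 0.6053 0.6053] w 0.1377 slope -0.0055 end y 0.1591
handle x [0.6038 0.6035 0.6035 0.6035 0.6035 0.6035 0.6035 0.6032 0.6032] w 0.0341 slope -0.01 block end y 0.1785 handle max y seen 0.23970905730362102
x at slot: board 0.6053010457264151 handle 0.6038043442661378
```

Run:
```python
from h import *
R=down(np.pi/2)
movep(np.array([.6071,.2216,.10]),R)
move_l(np.array([.6071,.2216,.0302]),feed=.1)
command_gripper(0.0,30); s=sense(); print(s["finger_gap"],s["position"],s["wrist_force"])
y=.2216+(s["position"][1]-.2216)
hit=move_l(np.array([.6071,.2055,.0302]),feed=.03,until_force=10); s=sense(); print(hit,s["position"],s["wrist_force"],s["time_s"])
p,d=camera("top"); cv2.imwrite("pics/t5.png",cv2.resize(p[140:250,160:330,::-1],None,fx=4,fy=4,interpolation=cv2.INTER_CUBIC))
```

```text
0.03521740650495106 [0.60775435 0.22183354 0.03114402] [-0.09957796  0.25403023  4.16070149]
False [0.6078292  0.2065634  0.03112365] [0.38010292 2.12626486 5.05832411] 13.7833
```

Run:
```python
from h import *
R=down(np.pi/2)
command_gripper(.06); move_l(np.array([.6075,.2065,.11]),feed=.25)
movep(np.array([.6071,.09,.16]),R); snap("w6"); align("w6"); print(sense()["time_s"])
```

```text
board x [0.6057 0.6057 0.6057 0.6057 0.6054 0.6058 0.6058 0.6056 0.6056 0.6053] w 0.1376 slope -0.0028 end y 0.1611
handle x [0.6062 0.6062 0.6062 0.6062 0.6062 0.6062 0.6058 0.6058 0.6058 0.6062
 0.6062] w 0.034 slope -0.0035 block end y 0.1636 handle max y seen 0.23938839706580656
x at slot: board 0.6054932870282149 handle 0.6061895149627559
15.2917
```

View pics/w6.png

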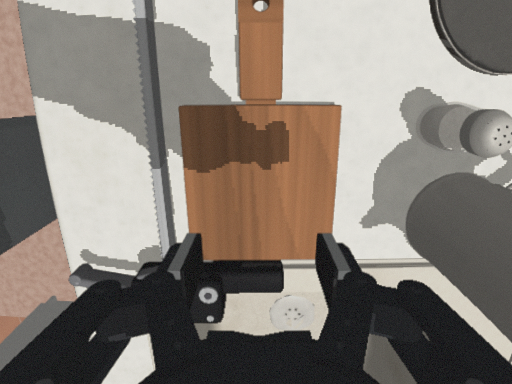

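The tongue is in the slot: block end 4 mm short of the board, centred within 1 mm, hole visible at (260,5). Next comes the trigger, with positions corrected for the camera bias.

Run:
```python
from h import *
R=down(np.pi)
P=np.array([.452,-.0385,.031])
def rep(t): s=sense(); print(t,"gap",s["finger_gap"].__round__(4),"gf",round(s["gripper_force"],1),"w",s["wrist_force"].round(1),s["position"].round(4),"t",s["time_s"])
movep(P+[0,0,.09],R); command_gripper(.074,20)
print(move_l(P,feed=.12,until_force=12)); rep("down")
command_gripper(.064); rep("pre")
command_gripper(.0,20); rep("squeezed")
sleep(.1); p,d=camera("side"); cv2.imwrite("pics/s7.png",cv2.resize(p[140:260,160:320,::-1],None,fx=4,fy=4,interpolation=cv2.INTER_CUBIC)); 
p,d=camera("top"); cv2.imwrite("pics/t7.png",cv2.resize(p[150:250,160:320,::-1],None,fx=4,fy=4,interpolation=cv2.INTER_CUBIC)); np.savez("t7.npz",p=p,d=d)
```

```text
False
down gap 0.074 gf 0.0 w [-0.2  0.2 -0.4] [ 0.4524 -0.0386  0.0314] t 17.875
pre gap 0.0639 gf 0.0 w [-0.3  0.3  0.9] [ 0.4524 -0.0385  0.0315] t 18.1417
squeezed gap 0.0251 gf 23.2 w [-1.6 -5.7 12.8] [ 0.4528 -0.0416  0.0321] t 18.575
```

```bash
cat > g.py <<'E'
from h import *
def rep(t): s=sense(); print(t,"gap",round(s["finger_gap"],4),"gf",round(s["gripper_force"],1),"w",s["wrist_force"].round(1),s["position"].round(4),"t",s["time_s"]); return s
def topc(n):
    p,d=camera("top"); np.savez(n+".npz",p=p,d=d); cv2.imwrite(f"pics/{n}.png",cv2.resize(p[150:250,160:320,::-1],None,fx=4,fy=4,interpolation=cv2.INTER_CUBIC))
E
python3 - <<'E'
from g import *
command_gripper(.07,20); move_l(np.array([.452,-.0405,.034]),feed=.1); rep("out")
for i in range(4):
    command_gripper(.0,20); s=rep("sq"); sleep(.05)
    if s["finger_gap"]>.028: break
    command_gripper(.07,20); sleep(.05); rep("rel")
topc("t8")
a=cv2.imread("pics/t7.png");b=cv2.imread("pics/t8.png"); cv2.imwrite("pics/t78.png",cv2.resize(np.vstack([a,b]),(480,600)))
E
```

```text
out gap 0.0702 gf 0.0 w [ 0.1  0.7 -0.1] [ 0.4522 -0.0408  0.0342] t 19.525
sq gap 0.0251 gf 23.8 w [-1.2 -2.   8.1] [ 0.4529 -0.0417  0.0348] t 20.0
rel gap 0.0698 gf 0.0 w [ 0.1 -0.3 -1. ] [ 0.452  -0.0408  0.034 ] t 20.6
sq gap 0.025 gf 23.7 w [-0.5 -1.7  8.4] [ 0.453  -0.0416  0.0349] t 21.075
rel gap 0.0696 gf 0.0 w [0.8 0.9 0.6] [ 0.452  -0.0409  0.034 ] t 21.675
sq gap 0.0254 gf 23.7 w [-0.6 -1.4  9.4] [ 0.453  -0.0417  0.0349] t 22.15
rel gap 0.0701 gf 0.0 w [ 0.2 -0.2  0.6] [ 0.452  -0.0409  0.034 ] t 22.75
sq gap 0.0254 gf 23.8 w [-0.9 -2.1  8.5] [ 0.453  -0.0417  0.0349] t 23.225
rel gap 0.07 gf 0.0 w [-0.5 -0.9 -0.1] [ 0.452  -0.0409  0.034 ] t 23.825
```

View pics/t78.png

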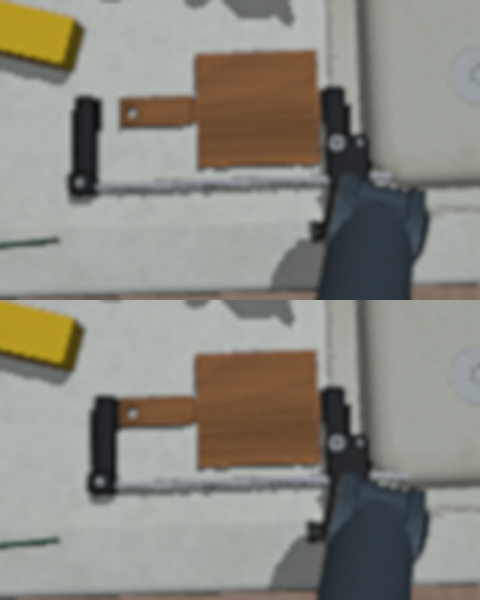

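Five strokes have drawn the jaw (left, now at about (105,440) in the lower crop) right up to the handle's end. I'll keep going until the trigger stalls, and hold it there.

Run:
```python
from g import *
for i in range(5):
    command_gripper(.0,20); s=rep("sq"); sleep(.1)
    if sense()["finger_gap"]>.0275: break
    command_gripper(.07,20); sleep(.05); rep("rel")
rep("end"); topc("t9")
```

```text
sq gap 0.0258 gf 20.9 w [-0.5 -1.7  7.9] [ 0.453  -0.0414  0.0348] t 24.35
rel gap 0.0697 gf 0.0 w [-0.8 -0.6  1.4] [ 0.4519 -0.0409  0.034 ] t 24.9917
sq gap 0.0373 gf 18.8 w [-0.7 13.5 11.3] [ 0.4527 -0.0357  0.0349] t 25.4167
end gap 0.037 gf 18.8 w [-0.6 13.9 10.8] [ 0.4527 -0.0357  0.0349] t 25.5167
```

Run:
```python
from g import *
move_l(np.array([.452,-.0362,.034]),feed=.02); sleep(.3); s=rep("bal")
command_gripper(.0,23); sleep(.5); rep("23N"); topc("t10")
d=np.load("t10.npz"); p=d["p"]
cv2.imwrite("pics/t10b.png",cv2.resize(p[160:220,190:300,::-1],None,fx=7,fy=7,interpolation=cv2.INTER_CUBIC))
```

```text
bal gap 0.0375 gf 23.4 w [1.2 2.3 8.4] [ 0.4527 -0.0356  0.0348] t 26.2333
23N gap 0.0377 gf 23.4 w [-0.4  2.4  8.1] [ 0.4527 -0.0355  0.0348] t 26.95
```

View pics/t10b.png

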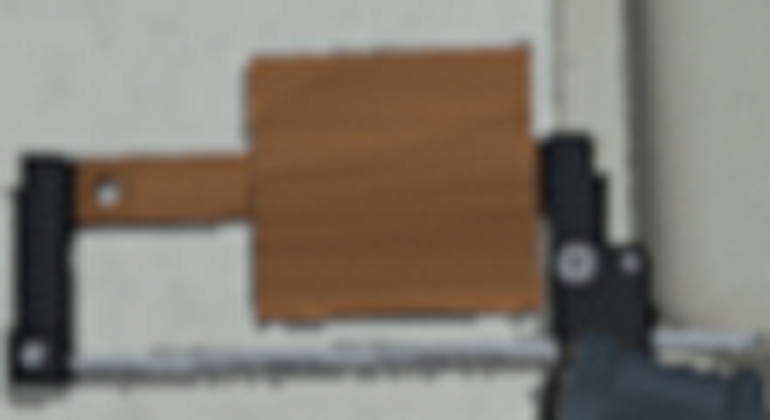

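Jaw, handle, board and head pad are all in contact. No tongue shows at the joint at (250,190), and jaw to board end is about 240 mm, as it should be when home. The trigger is stalled short of its stop and held at about 23 N, so I'm handing in.

```bash
python3 -c "
from g import *
rep('fin'); print(finish_job())"
```

```text
fin gap 0.0372 gf 23.4 w [-0.2  1.9  8.5] [ 0.4527 -0.0356  0.0348] t 27.0
the job is handed in; nothing more can be done
None
```

The handle is pressed home in the board's slot and the job is handed in at 27 s, with the trigger stalled and still held squeezed at about 23 N, which should put about 35–45 N on the joint by the given trigger ratio (not measured at the jaw).

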